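Unlock a sample carrier and hold it level above its dock

ROBOT

A 6-joint arm with a two-finger parallel gripper is mounted at the origin on a cart in front of the work surface, level with it; the furniture and walls round the work are solid. World frame = base frame: x ahead of the robot, y to its left, z up, the work surface at z = 0. Lengths are in m, angles in rad, forces in N, time in s.
With the tool pointing down it reaches from about 0.35 to 0.775 m from the base axis. Payload 7.3 kg.
Tool frame: the origin (TCP) lies midway between the tips of the shut fingers; the grasp point (between the pads) lies 19 mm behind it; z points along the fingers, y is the line along which they close (so a half turn about z gives the same grasp; the last joint's range is limited). The gripper opens to 92 mm and grips with 3 to 60 N. Pads are 19 mm wide; open, the fingers measure 130 mm over their backs; the gripper's body (75 mm by 190 mm) begins 47 mm behind the grasp point.
Start: joints at [-1.299, 0.342, 1.524, -0, 1.275, -0.146], TCP at [0.213, -0.48, 0.227] pointing down, gripper open.
Joint ranges: [-2.53, 2.53], [-0.77, 2.02], [0.04, 2.7], [-1, 4.14], [0.28, 2.66], [-3.11, 3.11]. Speed limits (rad/s): [2.57, 2.57, 3.14, 3.14, 3.14, 3.14].

INTERFACE

Orientations are given as [roll, pitch, yaw] about the fixed x, y, z axes, in that order (R = Rz(yaw) Ry(pitch) Rx(roll)).
In Python, from cell import robot, read_camera, camera_params, nets gives the robot as it stands. The module is installed in compiled form; this text tells all that it offers.
- The arm moves only by the tool step_arm, never from a script. Its argument "steps" is a list of rows, each an object of numbers: "x", "y", "z": the shift along the tool's x, y, z as a fraction of full scale; "rx", "ry", "rz": the turn, a rotation vector about the tool's x, y, z as a fraction of full scale; "claw": the opening, from -1 (shut) to 1 (fully open). In form: [{"x": .., "y": .., "z": .., "rx": .., "ry": .., "rz": .., "claw": ..}, ...]. A call has 1 to 12 rows; each row is the pose to reach, as a shift and turn from the pose commanded when the call began, along the tool's axes at that moment; what a row does not reach only later rows make up. Full scale, the value 1, is 750 mm for a shift and pi/4 rad for a turn. A row lasts 1/12 s, in which the tool goes at most 41.7 mm and 7.16 degrees, less where a joint would pass 70% of its speed; a pose out of reach is approached as far as the arm can. A call with a number of a shift or a turn outside -1 to 1 is refused whole. A call with a gripper value outside its range is refused whole. The fingers move at their own pace and stop on an object; "squeeze" is the grip in N (left out, the last holds). Time passes only in rows, so rows that repeat a pose let the fingers close. It gives the time, the measured TCP pose, the force, the opening and the grip force at its end, in the units of the state.
- robot.observe(): the state, without advancing time (a new reading comes with each control period).
- read_camera(name): name is "scene" or "top"; returns (picture, depth): 480x640x3 uint8, blue, green, red; 480x640 float32, m along the optical axis (not along the pixel's ray), 0 where there is no reading.
- camera_params(name): a dict with "fx", "fy", "cx", "cy" (pixels), "R" (3x3) and "t" (3): a world point X has camera coordinates R X + t. Camera axes: x right, y down, z forward; pixel columns grow to the right and rows downward; lengths in m; the calibration is good to about 2 mm. A picture is of the moment at which its call begins. camera_params takes no time and is no camera call.
- robot.hand_in(): hands the job in; it is judged then, once.
Trained networks look in the newest picture that a camera, given by its name, has taken for a name from the list of things; names that differ only in an ending like _2 or _b are one class to them, and where a whole thing is asked for, a point or a joint stands for the part that bears it (a point fixed in the world has none). Each returns a list of dicts, best first, with "conf" (0 to 1); they miss things now and then, are a little off and sometimes report something else, mostly with a low value. They report only what shows in the picture. A call takes as long as a camera call. They do not tell look-alikes from the thing itself.
- nets.masks_of(camera, query): "region" (480x640 bool, what is visible of it) and "box" ([left, top, right, bottom] in pixels, round what is visible of it).
- nets.landmark_of(camera, query): "pixel" ([row, column] in pixels: a listed point, or the origin of a listed thing).
The state is a dict: "time": time; "qpos": joint angles; "qvel": joint speeds; "joint_efforts": joint torques, N m; "tool_pos": TCP position; "tool_rot": TCP orientation; "contact_force": force on the tool from outside, world axes, zero at the start; "torque": the same for the moment, N m; "opening": finger opening in m; "grip_force": force on a finger pad.
Only numpy, scipy, OpenCV 4.12 (cv2) and the standard library are available. Lean on these libraries where they do the work, as an engineer would, in place of code of your own. Each camera call takes 0.05 s, during which the arm holds its last target. There are 200 camera calls.

TASK

The vial carrier is locked down on its dock. Take the key from its stand, push it fully home in the lock and turn it clockwise to its stop, leave the key in the lock, then grip the carrier by its handle, raise it straight up about 10 cm above the dock and keep it there level and still with both vials in it, so that its underside can be inspected: finish while holding it in the air. Never tip the carrier, and leave the glassware and the stopper beside it alone.

Things in the scene. Friction and masses are not known exactly. Their poses are not given: they have to be found in the camera images.
- dock: fixed grey base plate, 130 (x) x 250 (y) x 10 mm; origin at its underside (plate from y -135 to +115 mm), z up. The seated carrier's origin is at (0, +30, +10) mm in this frame, held sideways by low corner guides (top 21 mm above the underside, 2.5 mm play; lift straight up). The lock stands at the -y end, its axis at (0, -105) mm
- lock (a joint): lock cylinder (round, 42 mm diameter, top 48.5 mm above the worktop) on the dock: 0 rad = locked, its 12 mm wide hold-down nose lies over the carrier's end tongue; grows as it turns clockwise seen from above; stop at 1.4 rad (fully unlocked, tongue free from about 0.9 rad). Friction 0.06 N m, no spring: it stays where it is left
- lock_mouth (a point): centre of the key slot at the top face of the lock cylinder, turning with it; z up along the lock axis. The slot is 17 mm long along this point's x and 8 mm wide along its y, with 3 mm chamfers, 28 mm deep (through)
- key: loose upright steel key, 68 mm long, 0.06 kg; origin at the centre of the blade's lower end, z up to the head. Blade 14 (x) x 5 (y) mm, z 0 to 24 mm (lowest 3 mm thinner); collar 20 mm diameter at z 24 to 28, rests on the lock's top face when fully home; stem 9 mm diameter at 28 to 38; flat head 30 (x) x 10 (y) mm at 38 to 68: grip it across y. Either half turn fits
- key_stand: fixed grey block, 50 x 36 x 34 mm on a 70 x 52 x 5 mm foot, origin at its underside; the key stands in a slot in its top (17 x 8 mm, along x, 25 mm deep), collar on the top face, blade tip 10 mm above the worktop
- carrier: loose grey well block 100 (x) x 140 (y) x 24 mm with four wells (33 mm diameter, 18 mm deep), about 0.3 kg; origin at the centre of its underside, z up. A 24 mm wide, 9 mm thick tongue reaches out 35 mm at its -y end, under the lock's nose. Over its middle a fixed bail handle along y: two posts at y = +-60 mm and a 128 mm long bar
- carrier_grip (a point): middle of the carrier's handle bar (axes as the carrier's), 108 mm above the carrier's underside; the bar is 12 x 12 mm in section and runs along y: grip it across x. The load hangs below it
- vial_1: capped vial, 27 mm diameter, 61 mm high, about 30 to 60 g, loose in a well of the carrier; origin at the centre of its underside
- well_1 (a point): centre of the floor of the well of vial_1: at (-27, -34, +6) mm in the carrier's frame
- vial_2: capped vial, 28 mm diameter, 62 mm high, loose in the well diagonally across from it; origin at the centre of its underside
- well_2 (a point): centre of the floor of the well of vial_2: at (+27, +34, +6) mm in the carrier's frame
- beaker_100: glass beaker, 62 mm wide, 70 mm high, bystander; origin under its centre
- flask_conical_50: conical glass flask, 50 mm wide, 85 mm high, bystander; origin under its centre
- rubber_stopper_3: grey rubber stopper, 38 mm wide, 30 mm high, bystander; origin under its centre
Not all that is in view belongs to the job. What is shaped like the key but orange or turquoise is not meant.

How it is judged:
By the outcome, as a careful person would: the job done as asked, in the order asked, and still so for the second after the job is handed in, while the arm keeps its last pose, push and grip.
It also fails if it takes over 58 s, if anything falls off the work surface, if the arm or the gripper's body presses on something with over 40 N, if the wrist force passes 120 N, or if a joint passes its speed limit or range.

## Working session

There is one attempt and no reset: what is moved stays moved. The work goes in short steps, Python scripts to look and compute and a tool call to move; the robot and the scene stay as the last step left them, time stands still between calls to the robot, and variables do not carry over. Pictures are saved under pics/ and viewed, at most 10 in all, crops included, and the job is handed in when it is done.

Besides the shell and the picture viewer there is one more tool, called after "Emit:" in YAML: its name, and indented under it one key for each argument. step_arm: Moves the arm, as the interface text tells. Its arguments: {"type":"object","properties":{"steps":{"type":"array","items":{"type":"object","properties":{"x":{"type":"number","minimum":-1,"maximum":1},"y":{"type":"number","minimum":-1,"maximum":1},"z":{"type":"number","minimum":-1,"maximum":1},"rx":{"type":"number","minimum":-1,"maximum":1},"ry":{"type":"number","minimum":-1,"maximum":1},"rz":{"type":"number","minimum":-1,"maximum":1},"claw":{"type":"number"}}}},"squeeze":{"type":"number"}},"required":["steps"]}

```bash
mkdir -p pics; cat > h.py <<'E'
import numpy as np, cv2
from cell import robot, read_camera, camera_params, nets
def world(cam, px, depth):  # px rows,cols arrays
    p=camera_params(cam); r,c=np.asarray(px,float).T
    d=np.asarray(depth,float)
    X=np.stack([(c-p['cx'])/p['fx']*d,(r-p['cy'])/p['fy']*d,d],1)
    return (X-np.array(p['t']))@np.array(p['R'])
def pix(cam,X):
    p=camera_params(cam); Y=np.array(p['R'])@np.asarray(X,float)+np.array(p['t'])
    return [p['fy']*Y[1]/Y[2]+p['cy'],p['fx']*Y[0]/Y[2]+p['cx']]
def on_plane(cam,px,z):
    p=camera_params(cam); R=np.array(p['R']);o=-R.T@np.array(p['t'])
    d=R.T@np.array([(px[1]-p['cx'])/p['fx'],(px[0]-p['cy'])/p['fy'],1]); return o+d*(z-o[2])/d[2]
E
python3 - <<'E'
from h import *
np.set_printoptions(precision=4,suppress=True)
for c in ("scene","top"):
    im,d=read_camera(c); cv2.imwrite(f"pics/{c}0.png",im); np.save(f"{c}0.npy",d)
    p=camera_params(c); print(c,-np.array(p['R']).T@np.array(p['t']),p['fx'],np.array(p['R'])[2])
    for q in ("key","key_stand","lock","dock","carrier","vial_1"):
        for m in nets.masks_of(c,q)[:4]: print(c,q,round(m['conf'],2),m['box'])
    for q in ("key","lock_mouth","carrier_grip","key_stand","dock","carrier"):
        for m in nets.landmark_of(c,q)[:4]: print(c,q,round(m['conf'],2),m['pixel'])
s=robot.observe();print(s)
E
```

```text
scene [ 0.1925 -0.8261  0.9045] 551.5560501765183 [ 0.3435  0.6732 -0.6548]
scene key 0.76 [378.9, 340.8, 400.1, 366.3]
scene key 0.73 [341.8, 355.6, 359.6, 378.1]
scene key 0.68 [300.6, 326.7, 307.9, 354.8]
scene key 0.51 [341.3, 320.5, 355.8, 349.4]
scene key_stand 0.96 [326.0, 362.4, 369.7, 396.9]
scene key_stand 0.39 [192.3, 175.8, 214.8, 208.5]
scene lock 0.61 [284.6, 253.2, 308.1, 275.2]
scene dock 0.87 [257.5, 210.1, 326.6, 289.0]
scene vial_1 0.63 [270.4, 224.3, 277.1, 240.6]
scene vial_1 0.6 [290.1, 201.7, 298.9, 221.8]
scene key 0.6 [377.1, 348.2]
scene key 0.56 [361.1, 385.3]
scene key 0.52 [345.8, 346.7]
scene key 0.45 [353.5, 303.5]
scene lock_mouth 0.73 [258.4, 293.3]
scene carrier_grip 0.67 [201.3, 283.1]
scene key_stand 0.69 [382.2, 350.2]
scene key_stand 0.34 [243.0, 275.8]
scene key_stand 0.25 [241.3, 277.5]
scene dock 0.6 [243.9, 289.1]
scene carrier 0.96 [237.0, 286.5]
top [0.4861 0.0027 1.3317] 541.9728996379888 [ 0.0846 -0.0014 -0.9964]
top key 0.61 [438.9, 223.9, 451.1, 232.9]
top key 0.52 [408.7, 247.4, 417.2, 255.8]
top key_stand 0.76 [429.2, 252.0, 455.6, 28
[... 205 characters left out ...]
 [248.8, 409.4]
top key 0.42 [230.0, 439.2]
top lock_mouth 0.72 [253.7, 316.5]
top carrier_grip 0.7 [233.6, 257.7]
top key_stand 0.69 [268.9, 442.3]
top carrier 0.91 [237.6, 259.3]
top carrier 0.56 [252.6, 270.7]
{'time': 1.3, 'qpos': array([-1.299 ,  0.342 ,  1.5241,  0.    ,  1.2754, -0.146 ]), 'qvel': array([-0.0014,  0.0008, -0.0014, -0.002 ,  0.0016,  0.001 ]), 'joint_efforts': array([ -0.0003, -43.1144, -24.4471,   0.0718,   0.0484,   0.    ]), 'tool_pos': array([ 0.2131, -0.4798,  0.2267]), 'tool_rot': array([ 3.1415, -0.    ,  0.4178]), 'contact_force': array([-0.2648, -0.4493, -0.087 ]), 'torque': array([ 0.0091,  0.0022, -0.002 ]), 'grip_force': 0.0, 'opening': 0.09185944588215397}
```

View pics/scene0.png

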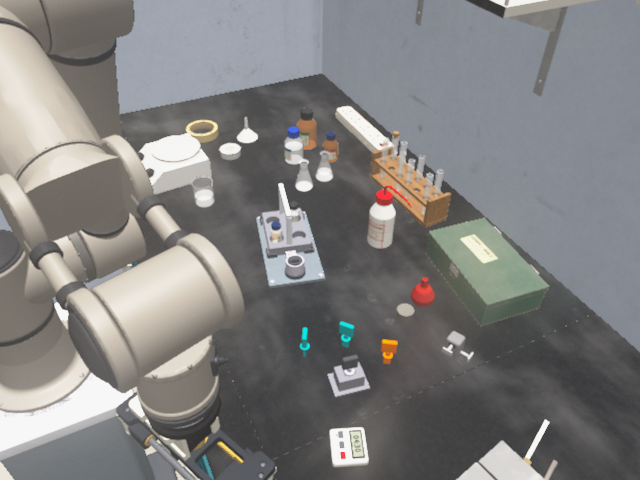

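View pics/top0.png

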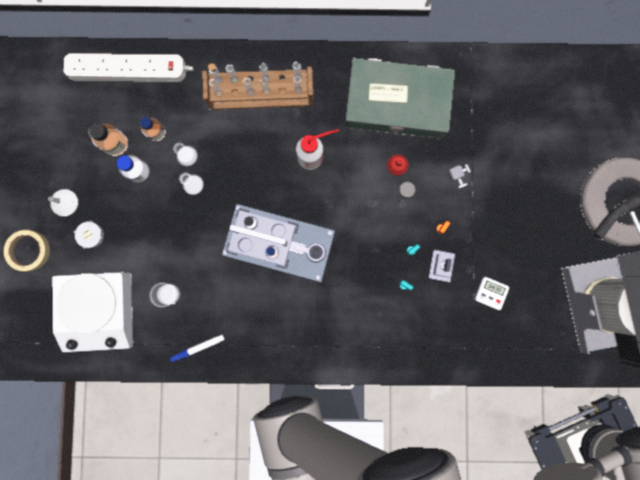

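```bash
python3 - <<'E'
from h import *
np.set_printoptions(precision=4,suppress=True)
D={c:np.load(f"{c}0.npy") for c in("scene","top")}
I={c:cv2.imread(f"pics/{c}0.png") for c in D}
rr,cc=np.mgrid[:480,:640]
W={c:world(c,np.stack([rr.ravel(),cc.ravel()],1),D[c].ravel()) for c in D}
def rect(c,center,rad,z0,z1):
    w=W[c]; m=(np.linalg.norm(w[:,:2]-center,axis=1)<rad)&(w[:,2]>z0)&(w[:,2]<z1)&(D[c].ravel()>0)
    q=w[m]
    if len(q)<4: print(c,'few',len(q));return
    (a,b),(l,s),an=cv2.minAreaRect((q[:,:2]*1000).astype(np.float32))
    print(c,f"z{z0}-{z1}",'n',len(q),'c %.1f %.1f size %.1f %.1f ang %.1f'%(a,b,l,s,an),'medz %.4f'%np.median(q[:,2]),'mean',q.mean(0))
ks=on_plane('top',[265,442],.034)[:2]; print('stand approx',ks, on_plane('scene',[372,349],.034))
for c in D:
    rect(c,ks,.05,.028,.040); rect(c,ks,.04,.05,.09); rect(c,ks,.04,.072,.09); rect(c,ks,.055,.002,.012)
lk=on_plane('top',[253.7,316.5],.0485)[:2]; print('lock',lk,on_plane('scene',[258.4,293.3],.0485))
gr=on_plane('top',[233.6,257.7],.118)[:2]; print('grip',gr,on_plane('scene',[201.3,283.1],.118))
for c in D:
    rect(c,lk,.035,.042,.055); rect(c,gr,.09,.105,.135); rect(c,gr,.14,.028,.040);rect(c,(lk+gr)/2,.17,.005,.014)
for q,z in(('dock',0),('carrier',.01)):
    for c in D:
        for m in nets.landmark_of(c,q)[:1]: print(q,c,on_plane(c,m['pixel'],z))
def crop(c,r0,r1,c0,c1): return cv2.resize(I[c][r0:r1,c0:c1],(400,300),interpolation=cv2.INTER_CUBIC)
g=np.vstack([np.hstack([crop('scene',310,400,290,410),crop('top',215,305,380,500)]),np.hstack([crop('scene',243,288,265,325),crop('top',228,273,290,350)])])
cv2.imwrite('pics/crop.png',g)
E
```

```text
stand approx [ 0.5262 -0.2945] [ 0.5249 -0.3037  0.034 ]
scene z0.028-0.04 n 374 c 526.0 -302.7 size 39.7 50.9 ang 79.1 medz 0.0328 mean [ 0.5229 -0.3073  0.033 ]
scene z0.05-0.09 n 197 c 525.4 -304.0 size 12.0 29.7 ang 80.9 medz 0.0691 mean [ 0.5243 -0.3056  0.0674]
scene z0.072-0.09 n 85 c 525.4 -303.9 size 11.8 29.7 ang 80.9 medz 0.0759 mean [ 0.5254 -0.3042  0.0757]
scene z0.002-0.012 n 342 c 521.3 -299.6 size 84.2 96.0 ang 35.8 medz 0.0043 mean [ 0.5166 -0.3127  0.0048]
top z0.028-0.04 n 229 c 525.5 -298.2 size 38.4 50.7 ang 81.6 medz 0.0354 mean [ 0.5253 -0.2949  0.0351]
top z0.05-0.09 n 85 c 525.2 -298.0 size 10.2 29.1 ang 78.4 medz 0.0780 mean [ 0.5254 -0.2966  0.0738]
top z0.072-0.09 n 59 c 525.2 -298.1 size 10.1 29.0 ang 80.0 medz 0.0789 mean [ 0.5252 -0.2977  0.0789]
top z0.002-0.012 n 675 c 526.8 -293.9 size 108.5 106.5 ang 19.1 medz 0.0045 mean [ 0.5259 -0.2906  0.005 ]
lock [0.549 0.006] [0.5527 0.0111 0.0485]
grip [0.5892 0.1385] [0.5824 0.1316 0.118 ]
scene z0.042-0.055 n 181 c 553.7 4.2 size 43.6 41.1 ang 81.1 medz 0.0459 mean [0.5532 0.0033 0.0461]
scene z0.105-0.135 n 207 c 587.0 132.9 size 129.5 12.0 ang 75.6 medz 0.1215 mean [0.5843 0.1245 0.1203]
scene z0.028-0.04 n 976 c 580.3 105.8 size 208.3 100.6 ang 75.5 medz 0.0325 mean [0.5837 0.1229 0.0325]
scene z0.005-0.014 n 1568 c 570.0 96.0 size 254.8 145.4 ang 75.4 medz 0.0085 mean [0.5594 0.0464 0.0087]
top z0.042-0.055 n 171 c 553.0 9.6 size 38.4 37.9 ang 0.7 medz 0.0497 mean [0.5533 0.0098 0.0497]
top z0.105-0.135 n 316 c 586.9 139.3 size 127.0 12.1 ang 75.3 medz 0.1255 mean [0.5865 0.1385 0.1251]
top z0.028-0.04 n 1512 c 582.0 107.2 size 208.6 109.4 ang 77.5 medz 0.0353 mean [0.585  0.1353 0.0351]
top z0.005-0.014 n 3007 c 569.1 72.9 size 336.1 334.1 ang 49.4 medz 0.0093 mean [0.567  0.0667 0.0092]
dock scene [0.5853 0.1105 0.    ]
carrier scene [0.5856 0.1263 0.01  ]
carrier top [0.5886 0.1465 0.01  ]
```

View pics/crop.png

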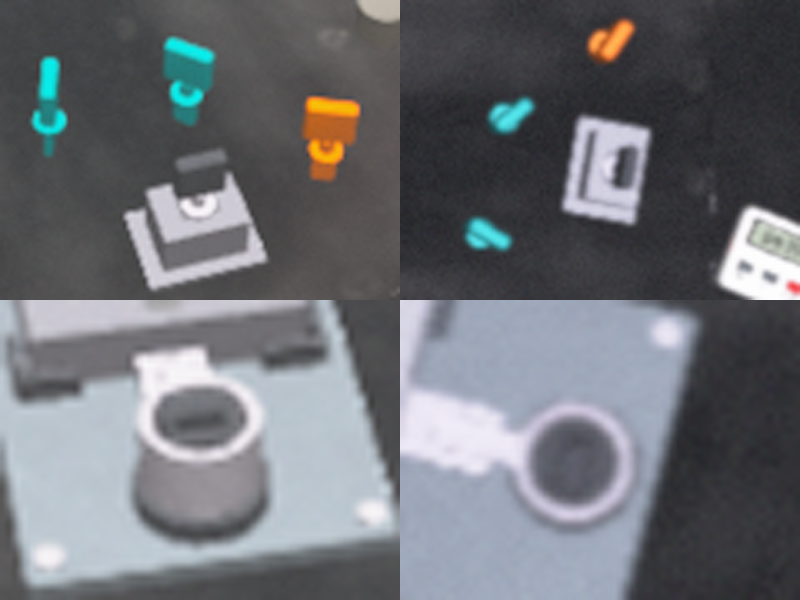

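The key meant is the dark steel one in the grey stand, at scene (365,350) and top (265,442). The turquoise keys at scene (332,346) and (338,305) and the orange one at (348,389) are decoys. The crop confirms this: only the grey-headed key sits in the grey block. Next I rectify the lock slot to get its yaw and compute the first move.

```bash
cat >> h.py <<'E'
from scipy.spatial.transform import Rotation as Ro
def go(p,yaw,frm=None):
    s=robot.observe(); R=Ro.from_euler('xyz',s['tool_rot']); T=Ro.from_euler('xyz',[np.pi,0,yaw])
    d=R.inv().apply(np.array(p)-s['tool_pos'])/.75; v=(R.inv()*T).as_rotvec()/(np.pi/4)
    print('shift',d.round(4),'turn',v.round(4),'rows>=',np.linalg.norm(d)*.75/.0417,np.linalg.norm(v)*45/7.16)
E
python3 - <<'E'
from h import *
go([.525,-.301,.16],np.radians(80))
out=[]
for c,ctr in(('scene',(.5537,.0045)),('top',(.5533,.0098))):
    im=cv2.imread(f'pics/{c}0.png')
    for z in((.0485,.045)):
        # north-up: image right=+x, up=+y ; 60mm -> 400px
        n=400; xs=ctr[0]+(np.arange(n)-n/2)/n*.06; ys=ctr[1]-(np.arange(300)-150)/n*.06
        p=camera_params(c); X=np.stack(np.meshgrid(xs,ys)+[np.full((300,n),z)],-1)
        Y=X@np.array(p['R']).T+np.array(p['t'])
        u=(p['fx']*Y[...,0]/Y[...,2]+p['cx']).astype(np.float32);v=(p['fy']*Y[...,1]/Y[...,2]+p['cy']).astype(np.float32)
        g=cv2.remap(im,u,v,cv2.INTER_CUBIC); gg=g.astype(float); lo,hi=np.percentile(gg,1),np.percentile(gg,70)
        out.append(np.clip((gg-lo)/(hi-lo)*255,0,255).astype(np.uint8))
cv2.imwrite('pics/slot.png',np.vstack([np.hstack(out[:2]),np.hstack(out[2:])]))
E
```

```text
shift [ 0.4769 -0.0492  0.0889] turn [ 1.0000e-04  1.0000e-04 -1.2458e+00] rows>= 8.770496456182785 7.829829497382943Traceback (most recent call last):
  File "<stdin>", line 9, in <module>
TypeError: can only concatenate tuple (not "list") to tuple
```

```bash
python3 - <<'E'
from h import *
out=[]
for c,ctr in(('scene',(.5537,.0045)),('top',(.5533,.0098))):
    im=cv2.imread(f'pics/{c}0.png')
    for z in((.0485,.035)):
        n=400; xs=ctr[0]+(np.arange(n)-n/2)/n*.06; ys=ctr[1]-(np.arange(300)-150)/n*.06
        p=camera_params(c); gx,gy=np.meshgrid(xs,ys); X=np.stack([gx,gy,np.full_like(gx,z)],-1)
        Y=X@np.array(p['R']).T+np.array(p['t'])
        u=(p['fx']*Y[...,0]/Y[...,2]+p['cx']).astype(np.float32);v=(p['fy']*Y[...,1]/Y[...,2]+p['cy']).astype(np.float32)
        g=cv2.remap(im,u,v,cv2.INTER_CUBIC); gg=g.astype(float); lo,hi=np.percentile(gg,1),np.percentile(gg,45)
        out.append(np.clip((gg-lo)/(hi-lo)*255,0,255).astype(np.uint8))
cv2.imwrite('pics/slot.png',np.vstack([np.hstack(out[:2]),np.hstack(out[2:])]))
E
```

```text
(no output)
```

View pics/slot.png

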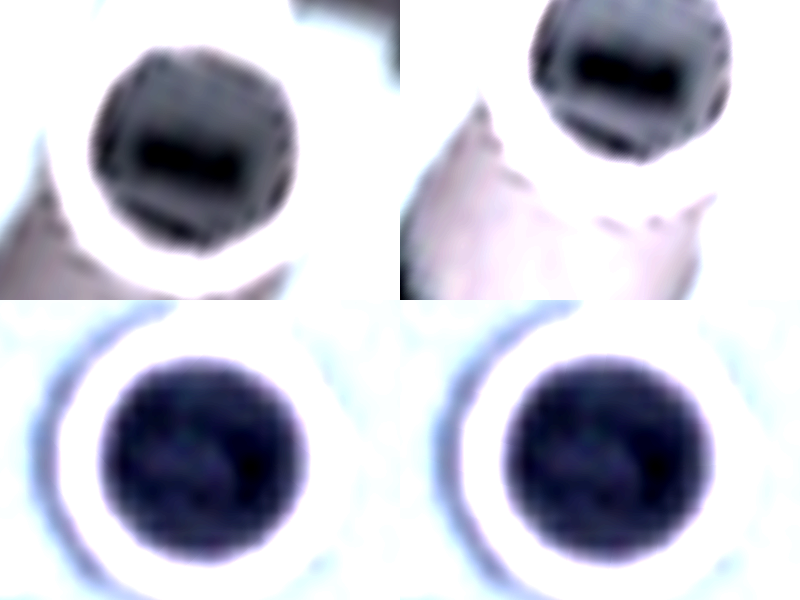

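Emit:
step_arm:
  steps:
    - {"x": 0.1,"y": -0.01,"z": 0,"rz": -0.15,"claw": 0.2}
    - {"x": 0.2,"y": -0.02,"z": 0,"rz": -0.3,"claw": 0.2}
    - {"x": 0.3,"y": -0.03,"z": 0.03,"rz": -0.45,"claw": 0.2}
    - {"x": 0.4,"y": -0.04,"z": 0.05,"rz": -0.6,"claw": 0.2}
    - {"x": 0.477,"y": -0.049,"z": 0.06,"rz": -0.75,"claw": 0.2}
    - {"x": 0.477,"y": -0.049,"z": 0.06,"rz": -0.9,"claw": 0.2}
    - {"x": 0.477,"y": -0.049,"z": 0.06,"rz": -1,"claw": 0.2}
    - {"x": 0.477,"y": -0.049,"z": 0.06,"rz": -1,"claw": 0.2}
    - {"x": 0.477,"y": -0.049,"z": 0.06,"rz": -1,"claw": 0.2}
    - {"x": 0.477,"y": -0.049,"z": 0.06,"rz": -1,"claw": 0.2}

```text
$.steps[0]: bad value
```

Emit:
step_arm:
  steps:
    - {"x": 0.1,"y": -0.01,"z": 0.0,"rx": 0.0,"ry": 0.0,"rz": -0.15,"claw": 0.2}
    - {"x": 0.2,"y": -0.02,"z": 0.0,"rx": 0.0,"ry": 0.0,"rz": -0.3,"claw": 0.2}
    - {"x": 0.3,"y": -0.03,"z": 0.03,"rx": 0.0,"ry": 0.0,"rz": -0.45,"claw": 0.2}
    - {"x": 0.4,"y": -0.04,"z": 0.05,"rx": 0.0,"ry": 0.0,"rz": -0.6,"claw": 0.2}
    - {"x": 0.477,"y": -0.049,"z": 0.06,"rx": 0.0,"ry": 0.0,"rz": -0.75,"claw": 0.2}
    - {"x": 0.477,"y": -0.049,"z": 0.06,"rx": 0.0,"ry": 0.0,"rz": -0.9,"claw": 0.2}
    - {"x": 0.477,"y": -0.049,"z": 0.06,"rx": 0.0,"ry": 0.0,"rz": -1.0,"claw": 0.2}
    - {"x": 0.477,"y": -0.049,"z": 0.06,"rx": 0.0,"ry": 0.0,"rz": -1.0,"claw": 0.2}
    - {"x": 0.477,"y": -0.049,"z": 0.06,"rx": 0.0,"ry": 0.0,"rz": -1.0,"claw": 0.2}
    - {"x": 0.477,"y": -0.049,"z": 0.06,"rx": 0.0,"ry": 0.0,"rz": -1.0,"claw": 0.2}

```text
time: 2.33
tool_pos: [0.529, -0.2972, 0.1801]
tool_rot: [-3.141, -0.002, 1.208]
contact_force: [0.0, 1.4, -0.5]
opening: 0.0551
grip_force: 0.0
```

```bash
python3 - <<'E'
from h import *
go([.5253,-.301,.10],1.396)
im,d=read_camera('scene'); cv2.imwrite('pics/s1.png',cv2.resize(im[230:410,240:480],(800,600),interpolation=cv2.INTER_CUBIC))
E
```

```text
shift [-0.0067 -0.0027  0.1068] turn [-0.0003 -0.0027 -0.2391] rows>= 1.9260089837877086 1.5029247813570616
```

View pics/s1.png

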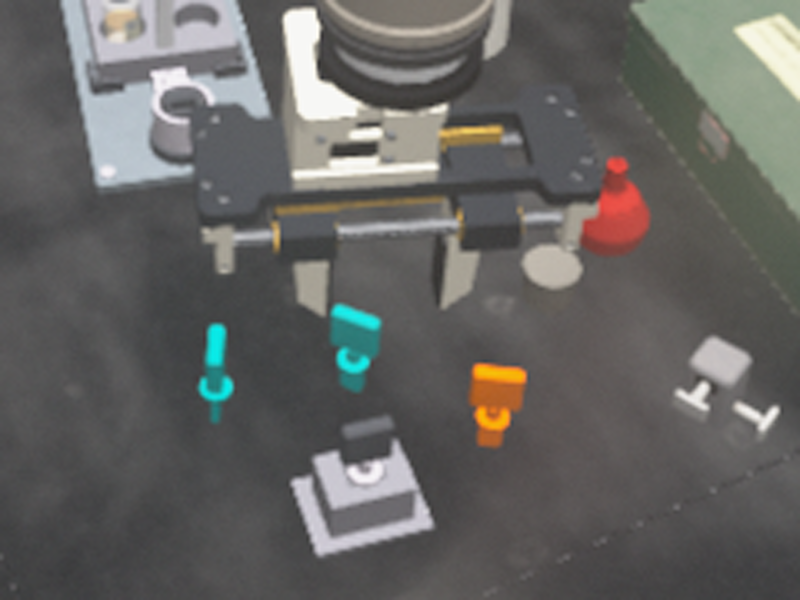

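The picture shows the open fingers at crop (310,290) and (460,290), above and behind the key at crop (367,440), with clear space below.

Emit:
step_arm:
  steps:
    - {"x": -0.0067,"y": -0.0027,"z": 0.03,"rx": 0.0,"ry": -0.003,"rz": -0.16,"claw": 0.2}
    - {"x": -0.0067,"y": -0.0027,"z": 0.06,"rx": 0.0,"ry": -0.003,"rz": -0.24,"claw": 0.2}
    - {"x": -0.0067,"y": -0.0027,"z": 0.09,"rx": 0.0,"ry": -0.003,"rz": -0.24,"claw": 0.2}
    - {"x": -0.0067,"y": -0.0027,"z": 0.107,"rx": 0.0,"ry": -0.003,"rz": -0.24,"claw": 0.2}
    - {"x": -0.0067,"y": -0.0027,"z": 0.107,"rx": 0.0,"ry": -0.003,"rz": -0.24,"claw": 0.2}
    - {"x": -0.0067,"y": -0.0027,"z": 0.107,"rx": 0.0,"ry": -0.003,"rz": -0.24,"claw": 0.2}
    - {"x": -0.0067,"y": -0.0027,"z": 0.107,"rx": 0.0,"ry": -0.003,"rz": -0.24,"claw": 0.2}

```text
time: 2.97
tool_pos: [0.5216, -0.3061, 0.1028]
tool_rot: [3.14, 0.003, 1.391]
contact_force: [0.1, 0.5, 0.4]
opening: 0.0551
grip_force: 0.0
```

```bash
python3 - <<'E'
from h import *
go([.5253,-.301,.052],1.396)
s=robot.observe(); print(s['tool_pos'],s['tool_rot'])
im,d=read_camera('scene'); cv2.imwrite('pics/s2.png',cv2.resize(im[280:400,290:450],(800,600),interpolation=cv2.INTER_CUBIC))
# finger tips seen in depth: points z<.115 around TCP
rr,cc=np.mgrid[:480,:640]; w=world('scene',np.stack([rr.ravel(),cc.ravel()],1),d.ravel())
for z0,z1 in((.097,.106),(.106,.115),(.115,.125)):
    m=(np.linalg.norm(w[:,:2]-s['tool_pos'][:2],axis=1)<.07)&(w[:,2]>z0)&(w[:,2]<z1)
    for side in(-1,1):
        q=w[m&(np.sign(w[:,0]-s['tool_pos'][0])==side)]
        if len(q): print(z0,side,len(q),q.min(0),q.max(0))
E
```

```text
shift [0.0078 0.0036 0.0677] turn [ 0.0019  0.0045 -0.0065] rows>= 1.228074940033903 0.05099179002574201
[ 0.52157071 -0.30608584  0.10282091] [3.14006206 0.00349164 1.39089135]
0.097 -1 5 [ 0.48872659 -0.31407582  0.10223596] [ 0.49272767 -0.31147355  0.10536725]
0.097 1 13 [ 0.54828867 -0.32588785  0.09969207] [ 0.55159255 -0.30548295  0.10577144]
0.106 -1 20 [ 0.4777677  -0.31490595  0.10738644] [ 0.49229896 -0.30395192  0.11495085]
0.106 1 35 [ 0.5478436  -0.32690294  0.10616716] [ 0.56335067 -0.30428502  0.11478325]
0.115 -1 37 [ 0.476675   -0.31401049  0.11504881] [ 0.49394296 -0.29915221  0.12491437]
0.115 1 45 [ 0.54793272 -0.32772024  0.11506896] [ 0.56366562 -0.30412173  0.12497514]
```

View pics/s2.png

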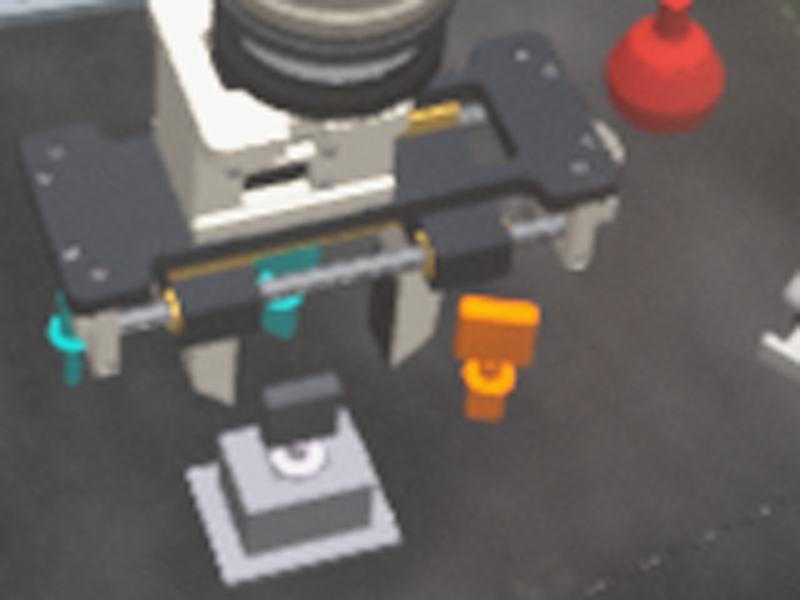

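The fingers straddle the key head at crop (300,400) along x, and the orange key at crop (495,340) is clear. The finger pixels suggest the scene camera reads about 3 mm low in y, so the key is at about (0.5255, -0.301).

Emit:
step_arm:
  steps:
    - {"x": 0.008,"y": 0.004,"z": 0.01,"rx": 0.002,"ry": 0.0045,"rz": -0.0065,"claw": 0.2}
    - {"x": 0.008,"y": 0.004,"z": 0.03,"rx": 0.002,"ry": 0.0045,"rz": -0.0065,"claw": 0.2}
    - {"x": 0.008,"y": 0.004,"z": 0.05,"rx": 0.002,"ry": 0.0045,"rz": -0.0065,"claw": 0.2}
    - {"x": 0.008,"y": 0.004,"z": 0.068,"rx": 0.002,"ry": 0.0045,"rz": -0.0065,"claw": 0.2}
    - {"x": 0.008,"y": 0.004,"z": 0.068,"rx": 0.002,"ry": 0.0045,"rz": -0.0065,"claw": 0.2}
    - {"x": 0.008,"y": 0.004,"z": 0.068,"rx": 0.002,"ry": 0.0045,"rz": -0.0065,"claw": 0.2}
    - {"x": 0.008,"y": 0.004,"z": 0.068,"rx": 0.002,"ry": 0.0045,"rz": -0.0065,"claw": 0.2}

```text
time: 3.6
tool_pos: [0.5261, -0.3, 0.0514]
tool_rot: [-3.141, -0.0, 1.397]
contact_force: [0.5, 0.1, 1.1]
opening: 0.0549
grip_force: 0.0
```

Emit:
step_arm:
  steps:
    - {"x": 0.0,"y": 0.0,"z": 0.0,"rx": 0.0,"ry": 0.0,"rz": 0.0,"claw": -1.0}
    - {"x": 0.0,"y": 0.0,"z": 0.0,"rx": 0.0,"ry": 0.0,"rz": 0.0,"claw": -1.0}
    - {"x": 0.0,"y": 0.0,"z": 0.0,"rx": 0.0,"ry": 0.0,"rz": 0.0,"claw": -1.0}
    - {"x": 0.0,"y": 0.0,"z": 0.0,"rx": 0.0,"ry": 0.0,"rz": 0.0,"claw": -1.0}
    - {"x": 0.0,"y": 0.0,"z": 0.0,"rx": 0.0,"ry": 0.0,"rz": 0.0,"claw": -1.0}
    - {"x": 0.0,"y": 0.0,"z": 0.0,"rx": 0.0,"ry": 0.0,"rz": 0.0,"claw": -1.0}
    - {"x": 0.0,"y": 0.0,"z": 0.0,"rx": 0.0,"ry": 0.0,"rz": 0.0,"claw": -1.0}
    - {"x": 0.0,"y": 0.0,"z": 0.0,"rx": 0.0,"ry": 0.0,"rz": 0.0,"claw": -1.0}
    - {"x": 0.0,"y": 0.0,"z": 0.0,"rx": 0.0,"ry": 0.0,"rz": 0.0,"claw": -1.0}
    - {"x": 0.0,"y": 0.0,"z": 0.0,"rx": 0.0,"ry": 0.0,"rz": 0.0,"claw": -1.0}
  squeeze: 35

```text
time: 4.43
tool_pos: [0.5256, -0.3, 0.0508]
tool_rot: [-3.14, -0.001, 1.397]
contact_force: [-1.2, 1.3, 5.1]
opening: 0.0299
grip_force: 35.0
```

The opening is 30 mm, so I read the rectangle's angle wrong: the head's long side is at about -10° yaw. I release, lift, turn a quarter turn to 170° and regrip.

Emit:
step_arm:
  steps:
    - {"x": 0.0,"y": 0.0,"z": 0.0,"rx": 0.0,"ry": 0.0,"rz": 0.0,"claw": 0.2}
    - {"x": 0.0,"y": 0.0,"z": 0.0,"rx": 0.0,"ry": 0.0,"rz": 0.0,"claw": 0.2}
    - {"x": 0.0,"y": 0.0,"z": 0.0,"rx": 0.0,"ry": 0.0,"rz": 0.0,"claw": 0.2}
    - {"x": 0.0,"y": 0.0,"z": 0.0,"rx": 0.0,"ry": 0.0,"rz": 0.0,"claw": 0.2}
    - {"x": 0.0,"y": 0.0,"z": -0.03,"rx": 0.0,"ry": 0.0,"rz": 0.0,"claw": 0.2}
    - {"x": 0.0,"y": 0.0,"z": -0.07,"rx": 0.0,"ry": 0.0,"rz": 0.0,"claw": 0.2}
    - {"x": 0.0,"y": 0.0,"z": -0.07,"rx": 0.0,"ry": 0.0,"rz": -0.16,"claw": 0.2}
    - {"x": 0.0,"y": 0.0,"z": -0.07,"rx": 0.0,"ry": 0.0,"rz": -0.32,"claw": 0.2}
    - {"x": 0.0,"y": 0.0,"z": -0.07,"rx": 0.0,"ry": 0.0,"rz": -0.48,"claw": 0.2}
    - {"x": 0.0,"y": 0.0,"z": -0.07,"rx": 0.0,"ry": 0.0,"rz": -0.64,"claw": 0.2}
    - {"x": 0.0,"y": 0.0,"z": -0.07,"rx": 0.0,"ry": 0.0,"rz": -0.8,"claw": 0.2}
    - {"x": 0.0,"y": 0.0,"z": -0.07,"rx": 0.0,"ry": 0.0,"rz": -1.0,"claw": 0.2}

```text
time: 5.43
tool_pos: [0.5254, -0.2998, 0.1027]
tool_rot: [-3.141, -0.002, 2.153]
contact_force: [-0.3, 0.4, 0.3]
opening: 0.0549
grip_force: 0.0
```

Emit:
step_arm:
  steps:
    - {"x": 0.0,"y": 0.0,"z": 0.0,"rx": 0.0,"ry": 0.0,"rz": -0.16,"claw": 0.2}
    - {"x": 0.0,"y": 0.0,"z": 0.0,"rx": 0.0,"ry": 0.0,"rz": -0.32,"claw": 0.2}
    - {"x": 0.0,"y": 0.0,"z": 0.0,"rx": 0.0,"ry": 0.0,"rz": -0.48,"claw": 0.2}
    - {"x": 0.0,"y": 0.0,"z": 0.0,"rx": 0.0,"ry": 0.0,"rz": -0.64,"claw": 0.2}
    - {"x": 0.0,"y": 0.0,"z": 0.0,"rx": 0.0,"ry": 0.0,"rz": -0.8,"claw": 0.2}
    - {"x": 0.0,"y": 0.0,"z": 0.0,"rx": 0.0,"ry": 0.0,"rz": -1.0,"claw": 0.2}
    - {"x": 0.0,"y": 0.0,"z": 0.0,"rx": 0.0,"ry": 0.0,"rz": -1.0,"claw": 0.2}
    - {"x": 0.0,"y": 0.0,"z": 0.0,"rx": 0.0,"ry": 0.0,"rz": -1.0,"claw": 0.2}
    - {"x": 0.0,"y": 0.0,"z": 0.0,"rx": 0.0,"ry": 0.0,"rz": -1.0,"claw": 0.2}
    - {"x": 0.0,"y": 0.0,"z": 0.0,"rx": 0.0,"ry": 0.0,"rz": -1.0,"claw": 0.2}

```text
time: 6.27
tool_pos: [0.5254, -0.2999, 0.1028]
tool_rot: [3.14, -0.002, 2.931]
contact_force: [0.2, -0.2, 0.5]
opening: 0.055
grip_force: 0.0
```

```bash
python3 - <<'E'
from h import *
go([.5256,-.301,.052],np.radians(170))
s=robot.observe(); print(s['qpos'])
im,d=read_camera('scene')
rr,cc=np.mgrid[:480,:640]; w=world('scene',np.stack([rr.ravel(),cc.ravel()],1),d.ravel())
m=(np.linalg.norm(w[:,:2]-[.5253,-.304],axis=1)<.03)&(w[:,2]>.05)&(w[:,2]<.08)
print(m.sum(), cv2.minAreaRect((w[m][:,:2]*1000).astype(np.float32)))
E
```

```text
shift [-0.0007 -0.0015  0.0678] turn [ 0.0016 -0.0026 -0.0463] rows>= 1.2189786230772552 0.2915309315100289
[-6.45335847e-01  6.03349219e-01  1.45473108e+00  2.47859413e-04
  1.08588851e+00 -2.00536194e+00]
43 ((514.3213500976562, -301.5538330078125), (12.00246810913086, 7.404155254364014), 68.77877044677734)
```

Emit:
step_arm:
  steps:
    - {"x": -0.0007,"y": -0.0015,"z": 0.02,"rx": 0.0016,"ry": -0.0026,"rz": -0.046,"claw": 0.2}
    - {"x": -0.0007,"y": -0.0015,"z": 0.04,"rx": 0.0016,"ry": -0.0026,"rz": -0.046,"claw": 0.2}
    - {"x": -0.0007,"y": -0.0015,"z": 0.06,"rx": 0.0016,"ry": -0.0026,"rz": -0.046,"claw": 0.2}
    - {"x": -0.0007,"y": -0.0015,"z": 0.068,"rx": 0.0016,"ry": -0.0026,"rz": -0.046,"claw": 0.2}
    - {"x": -0.0007,"y": -0.0015,"z": 0.068,"rx": 0.0016,"ry": -0.0026,"rz": -0.046,"claw": 0.2}
    - {"x": -0.0007,"y": -0.0015,"z": 0.068,"rx": 0.0016,"ry": -0.0026,"rz": -0.046,"claw": 0.2}

```text
time: 6.82
tool_pos: [0.5258, -0.3011, 0.0521]
tool_rot: [-3.141, 0.0, 2.968]
contact_force: [-0.7, 0.7, 0.5]
opening: 0.0554
grip_force: 0.0
```

Emit:
step_arm:
  steps:
    - {"x": 0.0,"y": 0.0,"z": 0.0,"rx": 0.0,"ry": 0.0,"rz": 0.0,"claw": -1.0}
    - {"x": 0.0,"y": 0.0,"z": 0.0,"rx": 0.0,"ry": 0.0,"rz": 0.0,"claw": -1.0}
    - {"x": 0.0,"y": 0.0,"z": 0.0,"rx": 0.0,"ry": 0.0,"rz": 0.0,"claw": -1.0}
    - {"x": 0.0,"y": 0.0,"z": 0.0,"rx": 0.0,"ry": 0.0,"rz": 0.0,"claw": -1.0}
    - {"x": 0.0,"y": 0.0,"z": 0.0,"rx": 0.0,"ry": 0.0,"rz": 0.0,"claw": -1.0}
    - {"x": 0.0,"y": 0.0,"z": 0.0,"rx": 0.0,"ry": 0.0,"rz": 0.0,"claw": -1.0}
    - {"x": 0.0,"y": 0.0,"z": 0.0,"rx": 0.0,"ry": 0.0,"rz": 0.0,"claw": -1.0}
    - {"x": 0.0,"y": 0.0,"z": 0.0,"rx": 0.0,"ry": 0.0,"rz": 0.0,"claw": -1.0}
    - {"x": 0.0,"y": 0.0,"z": 0.0,"rx": 0.0,"ry": 0.0,"rz": 0.0,"claw": -1.0}
    - {"x": 0.0,"y": 0.0,"z": 0.0,"rx": 0.0,"ry": 0.0,"rz": 0.0,"claw": -1.0}
  squeeze: 40

```text
time: 7.65
tool_pos: [0.5257, -0.301, 0.052]
tool_rot: [-3.141, 0.0, 2.968]
contact_force: [0.1, 0.8, 0.9]
opening: 0.0098
grip_force: 40.0
```

Emit:
step_arm:
  steps:
    - {"x": 0.0,"y": 0.0,"z": -0.01,"rx": 0.0,"ry": 0.0,"rz": 0.0,"claw": -1.0}
    - {"x": 0.0,"y": 0.0,"z": -0.03,"rx": 0.0,"ry": 0.0,"rz": 0.0,"claw": -1.0}
    - {"x": 0.0,"y": 0.0,"z": -0.06,"rx": 0.0,"ry": 0.0,"rz": 0.0,"claw": -1.0}
    - {"x": 0.0,"y": 0.0,"z": -0.09,"rx": 0.0,"ry": 0.0,"rz": 0.0,"claw": -1.0}
    - {"x": 0.0,"y": 0.0,"z": -0.11,"rx": 0.0,"ry": 0.0,"rz": 0.0,"claw": -1.0}
    - {"x": 0.0,"y": 0.0,"z": -0.11,"rx": 0.0,"ry": 0.0,"rz": 0.0,"claw": -1.0}
    - {"x": 0.0,"y": 0.0,"z": -0.11,"rx": 0.0,"ry": 0.0,"rz": 0.0,"claw": -1.0}
    - {"x": 0.0,"y": 0.0,"z": -0.11,"rx": 0.0,"ry": 0.0,"rz": 0.0,"claw": -1.0}

```text
time: 8.32
tool_pos: [0.5251, -0.3006, 0.1334]
tool_rot: [3.141, -0.001, 2.968]
contact_force: [-0.2, -0.4, -1.0]
opening: 0.0094
grip_force: 40.0
```

```bash
python3 - <<'E'
from h import *
s=robot.observe(); print(s['tool_pos'],s['tool_rot'],s['opening'])
go([.5536,.0066,.128],np.radians(165.5))
im,d=read_camera('scene')
rr,cc=np.mgrid[:480,:640]; w=world('scene',np.stack([rr.ravel(),cc.ravel()],1),d.ravel())
m=(np.linalg.norm(w[:,:2]-[.526,-.304],axis=1)<.03)&(w[:,2]>.085)&(w[:,2]<.13)
q=w[m]; print(len(q),q.min(0),q.max(0))
m=(np.linalg.norm(w[:,:2]-[.526,-.304],axis=1)<.04)&(w[:,2]>.045)&(w[:,2]<.08); print('left in stand',m.sum())
E
```

```text
[ 0.5251083  -0.30059711  0.1334489 ] [ 3.14093681e+00 -1.30054583e-03  2.96826671e+00] 0.009404295526064001
shift [0.0332 0.41   0.0076] turn [ 0.0008 -0.0017  0.1015] rows>= 7.39960821934082 0.6382531280814153
28 [ 0.51223642 -0.30773692  0.0910093 ] [ 0.52012663 -0.29720883  0.12955225]
left in stand 0
```

Emit:
step_arm:
  steps:
    - {"x": 0.0016,"y": 0.02,"z": 0.0,"rx": 0.0,"ry": 0.0,"rz": 0.0,"claw": -1.0}
    - {"x": 0.005,"y": 0.06,"z": 0.0,"rx": 0.0,"ry": 0.0,"rz": 0.0,"claw": -1.0}
    - {"x": 0.0085,"y": 0.105,"z": 0.0,"rx": 0.0,"ry": 0.0,"rz": 0.0,"claw": -1.0}
    - {"x": 0.0122,"y": 0.15,"z": 0.0,"rx": 0.0,"ry": 0.0,"rz": 0.02,"claw": -1.0}
    - {"x": 0.016,"y": 0.2,"z": 0.0,"rx": 0.0,"ry": 0.0,"rz": 0.04,"claw": -1.0}
    - {"x": 0.02,"y": 0.25,"z": 0.0,"rx": 0.0,"ry": 0.0,"rz": 0.06,"claw": -1.0}
    - {"x": 0.024,"y": 0.3,"z": 0.0,"rx": 0.0,"ry": 0.0,"rz": 0.08,"claw": -1.0}
    - {"x": 0.0285,"y": 0.35,"z": 0.0,"rx": 0.0,"ry": 0.0,"rz": 0.1,"claw": -1.0}
    - {"x": 0.0316,"y": 0.39,"z": 0.0,"rx": 0.0008,"ry": -0.0017,"rz": 0.1015,"claw": -1.0}
    - {"x": 0.0332,"y": 0.41,"z": 0.0,"rx": 0.0008,"ry": -0.0017,"rz": 0.1015,"claw": -1.0}
    - {"x": 0.0332,"y": 0.41,"z": 0.0,"rx": 0.0008,"ry": -0.0017,"rz": 0.1015,"claw": -1.0}
    - {"x": 0.0332,"y": 0.41,"z": 0.0,"rx": 0.0008,"ry": -0.0017,"rz": 0.1015,"claw": -1.0}

```text
time: 9.37
tool_pos: [0.5534, 0.0075, 0.1336]
tool_rot: [-3.14, -0.0, 2.891]
contact_force: [0.5, -0.7, -1.0]
opening: 0.0097
grip_force: 40.0
```

Emit:
step_arm:
  steps:
    - {"x": 0.0,"y": 0.0,"z": 0.0,"rx": 0.0,"ry": 0.0,"rz": 0.0,"claw": -1.0}
    - {"x": 0.0,"y": 0.0,"z": 0.0,"rx": 0.0,"ry": 0.0,"rz": 0.0,"claw": -1.0}
    - {"x": 0.0,"y": 0.0,"z": 0.0,"rx": 0.0,"ry": 0.0,"rz": 0.0,"claw": -1.0}
    - {"x": 0.0,"y": 0.0,"z": 0.0,"rx": 0.0,"ry": 0.0,"rz": 0.0,"claw": -1.0}

```text
time: 9.7
tool_pos: [0.5541, 0.0052, 0.1343]
tool_rot: [-3.141, 0.001, 2.887]
contact_force: [-0.2, -0.7, -0.8]
opening: 0.0098
grip_force: 40.0
```

```bash
python3 - <<'E'
from h import *
s=robot.observe(); print(s['tool_pos'],s['tool_rot'],s['opening'],s['contact_force'])
go([.5536,.0066,.09],np.radians(165.5))
im,d=read_camera('scene'); cv2.imwrite('pics/s3.png',cv2.resize(im[195:285,235:355],(800,600),interpolation=cv2.INTER_CUBIC))
rr,cc=np.mgrid[:480,:640]; w=world('scene',np.stack([rr.ravel(),cc.ravel()],1),d.ravel())
for z0,z1 in((.085,.1),(.1,.112),(.112,.12),(.04,.052)):
    m=(np.linalg.norm(w[:,:2]-[.5536,.004],axis=1)<.03)&(w[:,2]>z0)&(w[:,2]<z1)
    q=w[m]; 
    if len(q): print(z0,z1,len(q),q.min(0),q.max(0),q.mean(0))
E
```

```text
[0.55408981 0.00518742 0.13431314] [-3.14077331e+00  1.47150810e-03  2.88703319e+00] 0.009819747119947427 [-0.22587598 -0.72439783 -0.75335673]
shift [0.0012 0.0017 0.0591] turn [-0.001   0.0019 -0.0019] rows>= 1.0632697988869653 0.017980558494818402
0.085 0.1 18 [ 0.5477647  -0.00367691  0.09047798] [0.56070865 0.00526393 0.09985898] [0.5535565  0.0013627  0.09558983]
0.1 0.112 25 [ 0.5478008  -0.00372986  0.10068953] [0.56057497 0.00558654 0.10982282] [0.55339558 0.00113195 0.10483779]
0.112 0.12 31 [ 0.54565501 -0.00578594  0.1131223 ] [0.56427508 0.01077675 0.11966463] [5.53512042e-01 5.00720401e-04 1.17080879e-01]
0.04 0.052 210 [ 0.53226273 -0.01834655  0.0403588 ] [0.57375483 0.02801805 0.05092229] [0.55297025 0.00255829 0.04564172]
```

View pics/s3.png

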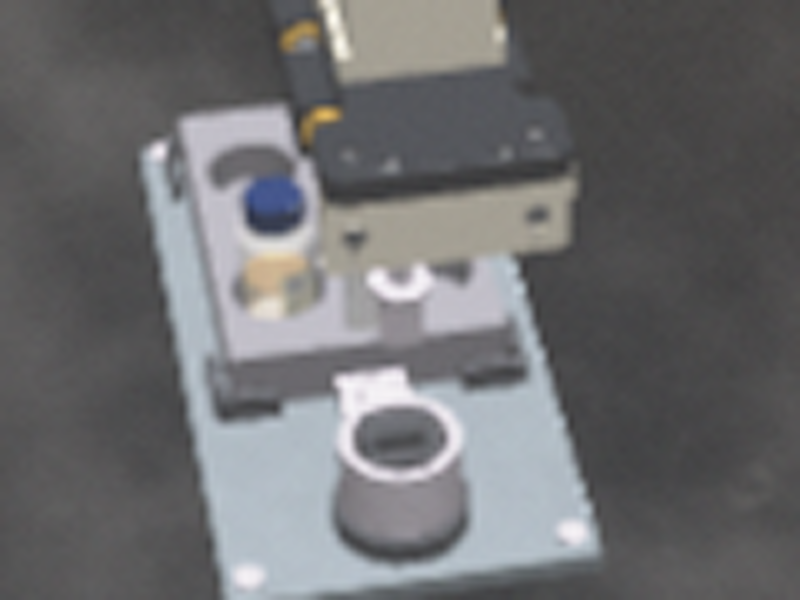

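The key hangs straight in the gripper at crop (400,300), with its blade line parallel to the slot at crop (400,440). I make a small correction and descend slowly to the chamfer.

Emit:
step_arm:
  steps:
    - {"x": 0.0018,"y": 0.002,"z": 0.012,"rx": -0.001,"ry": 0.0019,"rz": -0.0019,"claw": -1.0}
    - {"x": 0.0018,"y": 0.002,"z": 0.03,"rx": -0.001,"ry": 0.0019,"rz": -0.0019,"claw": -1.0}
    - {"x": 0.0018,"y": 0.002,"z": 0.045,"rx": -0.001,"ry": 0.0019,"rz": -0.0019,"claw": -1.0}
    - {"x": 0.0018,"y": 0.002,"z": 0.055,"rx": -0.001,"ry": 0.0019,"rz": -0.0019,"claw": -1.0}
    - {"x": 0.0018,"y": 0.002,"z": 0.058,"rx": -0.001,"ry": 0.0019,"rz": -0.0019,"claw": -1.0}
    - {"x": 0.0018,"y": 0.002,"z": 0.06,"rx": -0.001,"ry": 0.0019,"rz": -0.0019,"claw": -1.0}
    - {"x": 0.0018,"y": 0.002,"z": 0.062,"rx": -0.001,"ry": 0.0019,"rz": -0.0019,"claw": -1.0}
    - {"x": 0.0018,"y": 0.002,"z": 0.064,"rx": -0.001,"ry": 0.0019,"rz": -0.0019,"claw": -1.0}
    - {"x": 0.0018,"y": 0.002,"z": 0.0657,"rx": -0.001,"ry": 0.0019,"rz": -0.0019,"claw": -1.0}
    - {"x": 0.0018,"y": 0.002,"z": 0.0657,"rx": -0.001,"ry": 0.0019,"rz": -0.0019,"claw": -1.0}

```text
time: 10.58
tool_pos: [0.5534, 0.0079, 0.0852]
tool_rot: [3.141, 0.0, 2.89]
contact_force: [-0.1, -0.0, -1.2]
opening: 0.0096
grip_force: 40.0
```

Emit:
step_arm:
  steps:
    - {"x": 0.0,"y": 0.0,"z": 0.003,"rx": 0.0,"ry": 0.0,"rz": 0.0,"claw": -1.0}
    - {"x": 0.0,"y": 0.0,"z": 0.006,"rx": 0.0,"ry": 0.0,"rz": 0.0,"claw": -1.0}
    - {"x": 0.0,"y": 0.0,"z": 0.009,"rx": 0.0,"ry": 0.0,"rz": 0.0,"claw": -1.0}
    - {"x": 0.0,"y": 0.0,"z": 0.012,"rx": 0.0,"ry": 0.0,"rz": 0.0,"claw": -1.0}
    - {"x": 0.0,"y": 0.0,"z": 0.012,"rx": 0.0,"ry": 0.0,"rz": 0.0,"claw": -1.0}

```text
time: 11.0
tool_pos: [0.553, 0.0079, 0.0756]
tool_rot: [-3.142, -0.001, 2.89]
contact_force: [-0.1, -0.1, -0.7]
opening: 0.0097
grip_force: 40.0
```

Emit:
step_arm:
  steps:
    - {"x": 0.0,"y": 0.0,"z": 0.003,"rx": 0.0,"ry": 0.0,"rz": 0.0,"claw": -1.0}
    - {"x": 0.0,"y": 0.0,"z": 0.006,"rx": 0.0,"ry": 0.0,"rz": 0.0,"claw": -1.0}
    - {"x": 0.0,"y": 0.0,"z": 0.009,"rx": 0.0,"ry": 0.0,"rz": 0.0,"claw": -1.0}
    - {"x": 0.0,"y": 0.0,"z": 0.0115,"rx": 0.0,"ry": 0.0,"rz": 0.0,"claw": -1.0}
    - {"x": 0.0,"y": 0.0,"z": 0.0115,"rx": 0.0,"ry": 0.0,"rz": 0.0,"claw": -1.0}
    - {"x": 0.0,"y": 0.0,"z": 0.0115,"rx": 0.0,"ry": 0.0,"rz": 0.0,"claw": -1.0}

```text
time: 11.5
tool_pos: [0.5532, 0.0079, 0.0674]
tool_rot: [3.142, -0.0, 2.89]
contact_force: [0.5, -1.0, -1.3]
opening: 0.0094
grip_force: 40.0
```

Emit:
step_arm:
  steps:
    - {"x": 0.0,"y": 0.0,"z": 0.001,"rx": 0.0,"ry": 0.0,"rz": 0.0,"claw": -1.0}
    - {"x": 0.0,"y": 0.0,"z": 0.002,"rx": 0.0,"ry": 0.0,"rz": 0.0,"claw": -1.0}
    - {"x": 0.0,"y": 0.0,"z": 0.002,"rx": 0.0,"ry": 0.0,"rz": 0.0,"claw": -1.0}

```text
time: 11.75
tool_pos: [0.5535, 0.0079, 0.0664]
tool_rot: [3.141, 0.001, 2.89]
contact_force: [-1.3, -0.0, 2.8]
opening: 0.0099
grip_force: 40.0
```

Emit:
step_arm:
  steps:
    - {"x": 0.0,"y": 0.0,"z": 0.001,"rx": 0.0,"ry": 0.0,"rz": 0.0,"claw": -1.0}
    - {"x": 0.0,"y": 0.0,"z": 0.001,"rx": 0.0,"ry": 0.0,"rz": 0.0,"claw": -1.0}
    - {"x": 0.0,"y": 0.0,"z": 0.001,"rx": 0.0,"ry": 0.0,"rz": 0.0,"claw": -1.0}

```text
time: 12.0
tool_pos: [0.5535, 0.0079, 0.0664]
tool_rot: [3.141, 0.001, 2.89]
contact_force: [-2.7, -0.6, 8.5]
opening: 0.0098
grip_force: 40.0
```

The collar is seated at z 0.0664 with 8.5 N, matching the expected 0.0665. Now I turn clockwise.

Emit:
step_arm:
  steps:
    - {"x": 0.0,"y": 0.0,"z": 0.0,"rx": 0.0,"ry": 0.0,"rz": 0.08,"claw": -1.0}
    - {"x": 0.0,"y": 0.0,"z": 0.0,"rx": 0.0,"ry": 0.0,"rz": 0.17,"claw": -1.0}
    - {"x": 0.0,"y": 0.0,"z": 0.0,"rx": 0.0,"ry": 0.0,"rz": 0.26,"claw": -1.0}
    - {"x": 0.0,"y": 0.0,"z": 0.0,"rx": 0.0,"ry": 0.0,"rz": 0.35,"claw": -1.0}
    - {"x": 0.0,"y": 0.0,"z": 0.0,"rx": 0.0,"ry": 0.0,"rz": 0.44,"claw": -1.0}
    - {"x": 0.0,"y": 0.0,"z": 0.0,"rx": 0.0,"ry": 0.0,"rz": 0.53,"claw": -1.0}
    - {"x": 0.0,"y": 0.0,"z": 0.0,"rx": 0.0,"ry": 0.0,"rz": 0.62,"claw": -1.0}
    - {"x": 0.0,"y": 0.0,"z": 0.0,"rx": 0.0,"ry": 0.0,"rz": 0.71,"claw": -1.0}
    - {"x": 0.0,"y": 0.0,"z": 0.0,"rx": 0.0,"ry": 0.0,"rz": 0.8,"claw": -1.0}
    - {"x": 0.0,"y": 0.0,"z": 0.0,"rx": 0.0,"ry": 0.0,"rz": 0.9,"claw": -1.0}
    - {"x": 0.0,"y": 0.0,"z": 0.0,"rx": 0.0,"ry": 0.0,"rz": 1.0,"claw": -1.0}
  squeeze: 55

```text
time: 12.92
tool_pos: [0.5535, 0.0071, 0.0664]
tool_rot: [3.141, 0.002, 2.101]
contact_force: [-3.8, -3.1, 8.9]
opening: 0.0098
grip_force: 55.0
```

```bash
python3 - <<'E'
from h import *
s=robot.observe(); print({k:s[k] for k in('tool_pos','tool_rot','contact_force','torque','opening','qpos')})
E
```

```text
{'tool_pos': array([0.5534635 , 0.00711888, 0.06636269]), 'tool_rot': array([3.14143517e+00, 1.70949182e-03, 2.10133952e+00]), 'contact_force': array([-3.77117656, -3.0707965 ,  8.86344212]), 'torque': array([-0.61554   ,  0.60036812,  0.03437094]), 'opening': 0.009781386532623828, 'qpos': array([-1.24878150e-01,  5.68016363e-01,  1.64703581e+00, -1.57637768e-03,
        9.25374298e-01, -6.54473959e-01])}
```

Emit:
step_arm:
  steps:
    - {"x": 0.0,"y": 0.0,"z": 0.0,"rx": 0.0,"ry": 0.0,"rz": 0.08,"claw": -1.0}
    - {"x": 0.0,"y": 0.0,"z": 0.0,"rx": 0.0,"ry": 0.0,"rz": 0.17,"claw": -1.0}
    - {"x": 0.0,"y": 0.0,"z": 0.0,"rx": 0.0,"ry": 0.0,"rz": 0.26,"claw": -1.0}
    - {"x": 0.0,"y": 0.0,"z": 0.0,"rx": 0.0,"ry": 0.0,"rz": 0.35,"claw": -1.0}
    - {"x": 0.0,"y": 0.0,"z": 0.0,"rx": 0.0,"ry": 0.0,"rz": 0.44,"claw": -1.0}
    - {"x": 0.0,"y": 0.0,"z": 0.0,"rx": 0.0,"ry": 0.0,"rz": 0.53,"claw": -1.0}
    - {"x": 0.0,"y": 0.0,"z": 0.0,"rx": 0.0,"ry": 0.0,"rz": 0.62,"claw": -1.0}
    - {"x": 0.0,"y": 0.0,"z": 0.0,"rx": 0.0,"ry": 0.0,"rz": 0.7,"claw": -1.0}
    - {"x": 0.0,"y": 0.0,"z": 0.0,"rx": 0.0,"ry": 0.0,"rz": 0.75,"claw": -1.0}
    - {"x": 0.0,"y": 0.0,"z": 0.0,"rx": 0.0,"ry": 0.0,"rz": 0.75,"claw": -1.0}

```text
time: 13.75
tool_pos: [0.5532, 0.007, 0.0664]
tool_rot: [3.141, 0.001, 1.514]
contact_force: [-3.6, -3.4, 9.2]
opening: 0.0099
grip_force: 55.0
```

```bash
python3 - <<'E'
from h import *
s=robot.observe(); print({k:s[k] for k in('tool_pos','tool_rot','contact_force','torque','opening','qpos')})
E
```

```text
{'tool_pos': array([0.55317988, 0.00698713, 0.06635613]), 'tool_rot': array([3.14114960e+00, 1.49291581e-03, 1.51383272e+00]), 'contact_force': array([-3.63353099, -3.35433114,  9.19344312]), 'torque': array([-0.72022247,  0.7223899 ,  0.00193861]), 'opening': 0.009884209856174438, 'qpos': array([-0.12506507,  0.56790786,  1.64727504, -0.00182609,  0.92586694,
       -0.06700444])}
```

Emit:
step_arm:
  steps:
    - {"x": 0.0,"y": 0.0,"z": 0.0,"rx": 0.0,"ry": 0.0,"rz": 0.05,"claw": -1.0}
    - {"x": 0.0,"y": 0.0,"z": 0.0,"rx": 0.0,"ry": 0.0,"rz": 0.1,"claw": -1.0}
    - {"x": 0.0,"y": 0.0,"z": 0.0,"rx": 0.0,"ry": 0.0,"rz": 0.1,"claw": -1.0}

```text
time: 14.0
tool_pos: [0.5531, 0.007, 0.0663]
tool_rot: [3.141, 0.001, 1.435]
contact_force: [-4.6, -4.5, 9.4]
opening: 0.0097
grip_force: 55.0
```

```bash
python3 - <<'E'
from h import *
s=robot.observe(); print({k:s[k] for k in('tool_pos','tool_rot','contact_force','torque','opening','qpos')})
E
```

```text
{'tool_pos': array([0.55314419, 0.00701189, 0.06634883]), 'tool_rot': array([3.14111482e+00, 1.42925242e-03, 1.43539449e+00]), 'contact_force': array([-4.64011738, -4.48308977,  9.37732027]), 'torque': array([-0.71093242,  0.7833468 ,  0.02540672]), 'opening': 0.009741794949134516, 'qpos': array([-0.12504298,  0.56790179,  1.64731351, -0.00179452,  0.92591512,
        0.01143688])}
```

Emit:
step_arm:
  steps:
    - {"x": 0.0,"y": 0.0,"z": 0.0,"rx": 0.0,"ry": 0.0,"rz": 0.05,"claw": -1.0}
    - {"x": 0.0,"y": 0.0,"z": 0.0,"rx": 0.0,"ry": 0.0,"rz": 0.1,"claw": -1.0}
    - {"x": 0.0,"y": 0.0,"z": 0.0,"rx": 0.0,"ry": 0.0,"rz": 0.1,"claw": -1.0}

```text
time: 14.25
tool_pos: [0.5531, 0.007, 0.0664]
tool_rot: [3.141, 0.001, 1.357]
contact_force: [-4.2, -3.8, 10.1]
opening: 0.0098
grip_force: 55.0
```

```bash
cat > st.py <<'E'
from h import *
s=robot.observe(); print([s[k].round(4).tolist() for k in('tool_pos','tool_rot','contact_force','torque')])
E
python3 st.py
```

```text
[[0.5531, 0.007, 0.0664], [3.141, 0.0014, 1.3569], [-4.173, -3.7807, 10.0522], [-0.7346, 0.8491, 0.0088]]
```

Emit:
step_arm:
  steps:
    - {"x": 0.0,"y": 0.0,"z": 0.0,"rx": 0.0,"ry": 0.0,"rz": 0.05,"claw": -1.0}
    - {"x": 0.0,"y": 0.0,"z": 0.0,"rx": 0.0,"ry": 0.0,"rz": 0.08,"claw": -1.0}
    - {"x": 0.0,"y": 0.0,"z": 0.0,"rx": 0.0,"ry": 0.0,"rz": 0.08,"claw": -1.0}

```text
time: 14.5
tool_pos: [0.5531, 0.007, 0.0664]
tool_rot: [3.141, 0.001, 1.295]
contact_force: [-4.6, -4.8, 10.1]
opening: 0.0095
grip_force: 55.0
```

```bash
python3 st.py
```

```text
[[0.5531, 0.007, 0.0664], [3.1411, 0.0014, 1.2949], [-4.5971, -4.8141, 10.0869], [-0.7663, 0.8113, -0.0002]]
```

```bash
python3 - <<'E'
from h import *
im,d=read_camera('scene'); it,dt=read_camera('top')
a=cv2.resize(im[220:290,255:335],(400,350),interpolation=cv2.INTER_CUBIC); b=cv2.resize(it[215:285,285:365],(400,350),interpolation=cv2.INTER_CUBIC)
cv2.imwrite('pics/s4.png',np.hstack([a,b]))
E
```

```text
(no output)
```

View pics/s4.png

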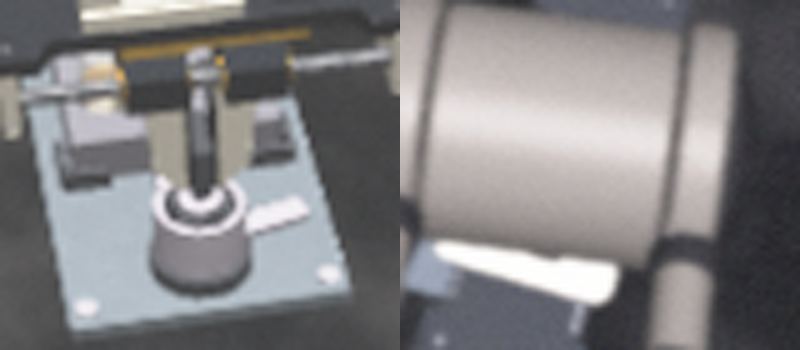

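The nose now points out to the right, at left-crop (285,213), so the lock did turn. I measure its angle from depth.

```bash
cat > nose.py <<'E'
from h import *
im,d=read_camera('scene')
rr,cc=np.mgrid[:480,:640]; w=world('scene',np.stack([rr.ravel(),cc.ravel()],1),d.ravel())
L=np.array([.5532,.0043]); r=np.linalg.norm(w[:,:2]-L,axis=1)
m=(r>.023)&(r<.06)&(w[:,2]>.016)&(w[:,2]<.06)&((w[:,1]-L[1])<.02)
n=np.zeros((480,640),np.uint8); n.ravel()[m]=1
k,l,s,c=cv2.connectedComponentsWithStats(n)
for i in range(1,k):
    if s[i,4]<15: continue
    q=w[l.ravel()==i]; a,(u,v),an=cv2.minAreaRect((q[:,:2]*1000).astype(np.float32))
    print(s[i,4],'mean',q.mean(0).round(4),'rect',np.round(a,1),round(u,1),round(v,1),round(an,1),'bearing',np.degrees(np.arctan2(q[:,1].mean()-L[1],q[:,0].mean()-L[0])).round(1))
E
python3 nose.py
```

```text
63 mean [0.5904 0.0016 0.0252] rect [589.7   2.3] 31.9 14.3 2.4 bearing -4.1
```

Emit:
step_arm:
  steps:
    - {"x": 0.0,"y": 0.0,"z": 0.0,"rx": 0.0,"ry": 0.0,"rz": 0.05,"claw": -1.0}
    - {"x": 0.0,"y": 0.0,"z": 0.0,"rx": 0.0,"ry": 0.0,"rz": 0.08,"claw": -1.0}
    - {"x": 0.0,"y": 0.0,"z": 0.0,"rx": 0.0,"ry": 0.0,"rz": 0.08,"claw": -1.0}

```text
time: 14.9
tool_pos: [0.5531, 0.007, 0.0664]
tool_rot: [3.141, 0.001, 1.232]
contact_force: [-4.0, -3.4, 10.3]
opening: 0.0097
grip_force: 55.0
```

```bash
python3 st.py; python3 nose.py
```

```text
[[0.5531, 0.007, 0.0664], [3.141, 0.0013, 1.232], [-3.9859, -3.3871, 10.3108], [-0.6947, 0.8324, 0.0828]]
69 mean [ 0.5885 -0.0013  0.0248] rect [585.   -0.9] 39.5 18.6 11.6 bearing -9.0
```

Emit:
step_arm:
  steps:
    - {"x": 0.0,"y": 0.0,"z": 0.0,"rx": 0.0,"ry": 0.0,"rz": 0.05,"claw": -1.0}
    - {"x": 0.0,"y": 0.0,"z": 0.0,"rx": 0.0,"ry": 0.0,"rz": 0.08,"claw": -1.0}
    - {"x": 0.0,"y": 0.0,"z": 0.0,"rx": 0.0,"ry": 0.0,"rz": 0.08,"claw": -1.0}

```text
time: 15.2
tool_pos: [0.553, 0.0072, 0.0664]
tool_rot: [3.141, 0.001, 1.17]
contact_force: [-4.4, -2.6, 10.3]
opening: 0.0099
grip_force: 55.0
```

```bash
python3 st.py; python3 nose.py
```

```text
[[0.553, 0.0072, 0.0664], [3.1411, 0.0013, 1.1696], [-4.433, -2.5568, 10.3292], [-0.6005, 0.8734, 0.1792]]
74 mean [ 0.5867 -0.0023  0.0242] rect [579.3  -2.7] 50.4 20.6 14.8 bearing -11.1
```

Emit:
step_arm:
  steps:
    - {"x": 0.0,"y": 0.0,"z": 0.0,"rx": 0.0,"ry": 0.0,"rz": 0.05,"claw": -1.0}
    - {"x": 0.0,"y": 0.0,"z": 0.0,"rx": 0.0,"ry": 0.0,"rz": 0.1,"claw": -1.0}
    - {"x": 0.0,"y": 0.0,"z": 0.0,"rx": 0.0,"ry": 0.0,"rz": 0.1,"claw": -1.0}

```text
time: 15.5
tool_pos: [0.553, 0.0073, 0.0664]
tool_rot: [3.141, 0.001, 1.091]
contact_force: [-4.9, -2.6, 10.7]
opening: 0.0097
grip_force: 55.2
```

```bash
python3 st.py; python3 nose.py
```

```text
[[0.553, 0.0073, 0.0664], [3.141, 0.0013, 1.0912], [-4.877, -2.571, 10.6857], [-0.4595, 0.853, 0.5224]]
65 mean [ 0.5895 -0.0007  0.0249] rect [588.4   1.4] 32.6 17.2 3.8 bearing -7.9
```

The torque jumped to 0.52 N m and the nose no longer moves, so the lock is at its stop. I release the key and rise.

Emit:
step_arm:
  steps:
    - {"x": 0.0,"y": 0.0,"z": 0.0,"rx": 0.0,"ry": 0.0,"rz": -0.05,"claw": 0.1}
    - {"x": 0.0,"y": 0.0,"z": -0.001,"rx": 0.0,"ry": 0.0,"rz": -0.05,"claw": 0.1}
    - {"x": 0.0,"y": 0.0,"z": -0.001,"rx": 0.0,"ry": 0.0,"rz": -0.05,"claw": 0.1}
    - {"x": 0.0,"y": 0.0,"z": -0.001,"rx": 0.0,"ry": 0.0,"rz": -0.05,"claw": 0.1}
    - {"x": 0.0,"y": 0.0,"z": -0.001,"rx": 0.0,"ry": 0.0,"rz": -0.05,"claw": 0.1}
    - {"x": 0.0,"y": 0.0,"z": -0.001,"rx": 0.0,"ry": 0.0,"rz": -0.05,"claw": 0.1}

```text
time: 16.05
tool_pos: [0.5533, 0.0079, 0.0659]
tool_rot: [-3.142, -0.0, 1.13]
contact_force: [-0.1, 0.4, -0.7]
opening: 0.0451
grip_force: 0.0
```

Emit:
step_arm:
  steps:
    - {"x": 0.0,"y": 0.0,"z": -0.02,"rx": 0.0,"ry": 0.0,"rz": 0.0,"claw": 0.1}
    - {"x": 0.0,"y": 0.0,"z": -0.05,"rx": 0.0,"ry": 0.0,"rz": 0.0,"claw": 0.1}
    - {"x": 0.0,"y": 0.0,"z": -0.08,"rx": 0.0,"ry": 0.0,"rz": 0.0,"claw": 0.1}
    - {"x": 0.0,"y": 0.0,"z": -0.12,"rx": 0.0,"ry": 0.0,"rz": 0.0,"claw": 0.1}
    - {"x": 0.0,"y": 0.0,"z": -0.15,"rx": 0.0,"ry": 0.0,"rz": 0.0,"claw": 0.1}
    - {"x": 0.0,"y": 0.0,"z": -0.15,"rx": 0.0,"ry": 0.0,"rz": 0.0,"claw": 0.1}
    - {"x": 0.0,"y": 0.0,"z": -0.15,"rx": 0.0,"ry": 0.0,"rz": 0.0,"claw": 0.1}
    - {"x": 0.0,"y": 0.0,"z": -0.15,"rx": 0.0,"ry": 0.0,"rz": 0.0,"claw": 0.1}
    - {"x": 0.0,"y": 0.0,"z": -0.15,"rx": 0.0,"ry": 0.0,"rz": 0.0,"claw": 0.1}

```text
time: 16.8
tool_pos: [0.5525, 0.008, 0.1771]
tool_rot: [-3.139, 0.001, 1.131]
contact_force: [0.3, 0.1, -0.3]
opening: 0.0503
grip_force: 0.0
```

```bash
python3 st.py; python3 nose.py; python3 - <<'E'
from h import *
go([.587,.136,.17],np.radians(75.5))
im,d=read_camera('scene')
rr,cc=np.mgrid[:480,:640]; w=world('scene',np.stack([rr.ravel(),cc.ravel()],1),d.ravel())
for ctr,rad,z0,z1 in(((.5532,.0043),.03,.08,.1),((.5532,.0043),.03,.06,.1),((.587,.133),.09,.108,.13)):
    m=(np.linalg.norm(w[:,:2]-ctr,axis=1)<rad)&(w[:,2]>z0)&(w[:,2]<z1); q=w[m]
    if len(q)>4: print(len(q),cv2.minAreaRect((q[:,:2]*1000).astype(np.float32)),q[:,2].max(),np.median(q[:,2]))
cv2.imwrite('pics/s5.png',cv2.resize(im[165:285,235:395],(800,600),interpolation=cv2.INTER_CUBIC))
E
```

```text
[[0.5525, 0.008, 0.1771], [-3.1392, 0.0008, 1.1307], [0.338, 0.1056, -0.3301], [-0.0402, -0.009, 0.0319]]
67 mean [ 0.5892 -0.0008  0.0249] rect [5.866e+02 2.000e-01] 34.9 18.4 10.0 bearing -8.1
shift [ 0.174  -0.0311  0.0094] turn [-0.0032  0.0007 -0.2381] rows>= 3.184076976939823 1.4963652344085048
58 ((553.5194702148438, 4.618480682373047), (33.898475646972656, 9.842583656311035), 72.44886016845703) 0.09452198887896365 0.09014902872510647
88 ((553.2793579101562, 3.8607921600341797), (35.49025344848633, 9.85421085357666), 72.38401794433594) 0.09452198887896365 0.0873160854351808
159 ((585.4683227539062, 125.06990051269531), (113.725341796875, 12.484402656555176), 75.20649719238281) 0.12583641162327291 0.12155076934804125
```

View pics/s5.png

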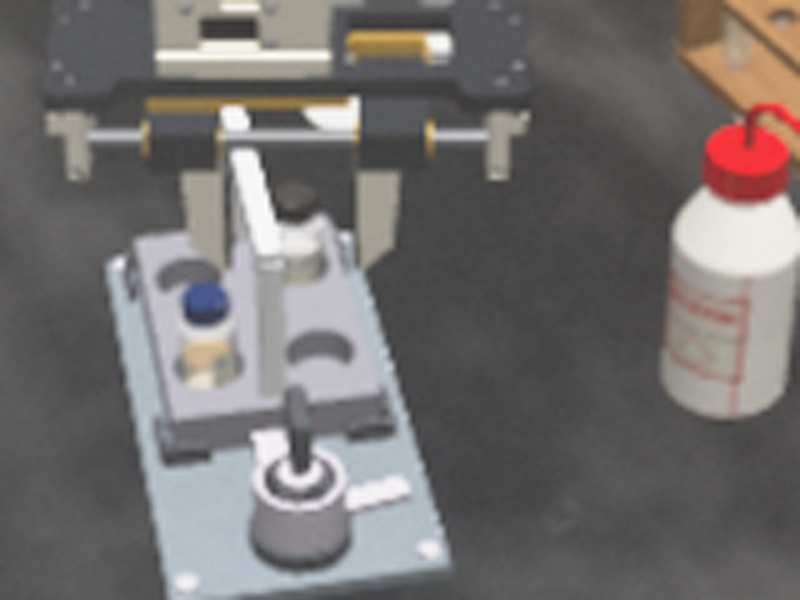

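The key stands upright in the lock at crop (298,440), its collar on the lock face. The nose points away at crop (380,490), the tongue is free, and both vials are in place. I move over the handle bar.

Emit:
step_arm:
  steps:
    - {"x": 0.02,"y": -0.0036,"z": 0.0,"rx": -0.0032,"ry": 0.0007,"rz": -0.05,"claw": 0.1}
    - {"x": 0.06,"y": -0.0107,"z": 0.0,"rx": -0.0032,"ry": 0.0007,"rz": -0.1,"claw": 0.1}
    - {"x": 0.1,"y": -0.0179,"z": 0.0,"rx": -0.0032,"ry": 0.0007,"rz": -0.15,"claw": 0.1}
    - {"x": 0.14,"y": -0.025,"z": 0.0,"rx": -0.0032,"ry": 0.0007,"rz": -0.2,"claw": 0.1}
    - {"x": 0.174,"y": -0.0311,"z": 0.0,"rx": -0.0032,"ry": 0.0007,"rz": -0.237,"claw": 0.1}
    - {"x": 0.174,"y": -0.0311,"z": 0.0,"rx": -0.0032,"ry": 0.0007,"rz": -0.237,"claw": 0.1}
    - {"x": 0.174,"y": -0.0311,"z": 0.0,"rx": -0.0032,"ry": 0.0007,"rz": -0.237,"claw": 0.1}
    - {"x": 0.174,"y": -0.0311,"z": 0.0,"rx": -0.0032,"ry": 0.0007,"rz": -0.237,"claw": 0.1}
    - {"x": 0.174,"y": -0.0311,"z": 0.0,"rx": -0.0032,"ry": 0.0007,"rz": -0.237,"claw": 0.1}

```text
time: 17.65
tool_pos: [0.5874, 0.1348, 0.1781]
tool_rot: [3.14, 0.0, 1.316]
contact_force: [0.7, -0.5, 0.4]
opening: 0.0504
grip_force: 0.0
```

```bash
python3 st.py; python3 - <<'E'
from h import *
go([.587,.136,.099],np.radians(75.4))
E
```

```text
[[0.5874, 0.1348, 0.1781], [3.1398, 0.0003, 1.3155], [0.7124, -0.5287, 0.4464], [0.0037, -0.0892, -0.0293]]
shift [ 0.0014 -0.0012  0.1055] turn [ 0.0023  0.0004 -0.0006] rows>= 1.897363471633121 0.014986866866403775
```

Emit:
step_arm:
  steps:
    - {"x": 0.0014,"y": -0.0012,"z": 0.015,"rx": 0.0023,"ry": 0.0,"rz": 0.0,"claw": 0.1}
    - {"x": 0.0014,"y": -0.0012,"z": 0.04,"rx": 0.0023,"ry": 0.0,"rz": 0.0,"claw": 0.1}
    - {"x": 0.0014,"y": -0.0012,"z": 0.065,"rx": 0.0023,"ry": 0.0,"rz": 0.0,"claw": 0.1}
    - {"x": 0.0014,"y": -0.0012,"z": 0.09,"rx": 0.0023,"ry": 0.0,"rz": 0.0,"claw": 0.1}
    - {"x": 0.0014,"y": -0.0012,"z": 0.1055,"rx": 0.0023,"ry": 0.0,"rz": 0.0,"claw": 0.1}
    - {"x": 0.0014,"y": -0.0012,"z": 0.1055,"rx": 0.0023,"ry": 0.0,"rz": 0.0,"claw": 0.1}
    - {"x": 0.0014,"y": -0.0012,"z": 0.1055,"rx": 0.0023,"ry": 0.0,"rz": 0.0,"claw": 0.1}
    - {"x": 0.0014,"y": -0.0012,"z": 0.1055,"rx": 0.0023,"ry": 0.0,"rz": 0.0,"claw": 0.1}

```text
time: 18.32
tool_pos: [0.5878, 0.1367, 0.1]
tool_rot: [3.14, -0.001, 1.316]
contact_force: [0.4, 0.9, 1.3]
opening: 0.0505
grip_force: 0.0
```

Emit:
step_arm:
  steps:
    - {"x": 0.0,"y": 0.0,"z": 0.0,"rx": 0.0,"ry": 0.0,"rz": 0.0,"claw": -0.3}
    - {"x": 0.0,"y": 0.0,"z": 0.0,"rx": 0.0,"ry": 0.0,"rz": 0.0,"claw": -0.5}
    - {"x": 0.0,"y": 0.0,"z": 0.0,"rx": 0.0,"ry": 0.0,"rz": 0.0,"claw": -0.6}
    - {"x": 0.0,"y": 0.0,"z": 0.0,"rx": 0.0,"ry": 0.0,"rz": 0.0,"claw": -0.65}
    - {"x": 0.0,"y": 0.0,"z": 0.0,"rx": 0.0,"ry": 0.0,"rz": 0.0,"claw": -0.7}
    - {"x": 0.0,"y": 0.0,"z": 0.0,"rx": 0.0,"ry": 0.0,"rz": 0.0,"claw": -0.74}
    - {"x": 0.0,"y": 0.0,"z": 0.0,"rx": 0.0,"ry": 0.0,"rz": 0.0,"claw": -0.8}
    - {"x": 0.0,"y": 0.0,"z": 0.0,"rx": 0.0,"ry": 0.0,"rz": 0.0,"claw": -1.0}
    - {"x": 0.0,"y": 0.0,"z": 0.0,"rx": 0.0,"ry": 0.0,"rz": 0.0,"claw": -1.0}
    - {"x": 0.0,"y": 0.0,"z": 0.0,"rx": 0.0,"ry": 0.0,"rz": 0.0,"claw": -1.0}
  squeeze: 10

```text
time: 19.15
tool_pos: [0.587, 0.1373, 0.0994]
tool_rot: [3.142, -0.0, 1.317]
contact_force: [-3.2, 0.3, 2.2]
opening: 0.0117
grip_force: 10.0
```

Emit:
step_arm:
  steps:
    - {"x": 0.0,"y": 0.0,"z": 0.0,"rx": 0.0,"ry": 0.0,"rz": 0.0,"claw": -1.0}
    - {"x": 0.0,"y": 0.0,"z": 0.0,"rx": 0.0,"ry": 0.0,"rz": 0.0,"claw": -1.0}
    - {"x": 0.0,"y": 0.0,"z": 0.0,"rx": 0.0,"ry": 0.0,"rz": 0.0,"claw": -1.0}
    - {"x": 0.0,"y": 0.0,"z": 0.0,"rx": 0.0,"ry": 0.0,"rz": 0.0,"claw": -1.0}
  squeeze: 55

```text
time: 19.48
tool_pos: [0.5872, 0.1372, 0.0995]
tool_rot: [3.141, -0.0, 1.317]
contact_force: [-3.3, 0.4, 3.4]
opening: 0.0114
grip_force: 55.0
```

```bash
python3 st.py
```

```text
[[0.5872, 0.1372, 0.0995], [3.141, -0.0004, 1.3169], [-3.3354, 0.4304, 3.4428], [0.1455, 0.5341, -0.0153]]
```

The bar is gripped at an 11.5 mm opening. I lift slowly.

Emit:
step_arm:
  steps:
    - {"x": 0.0,"y": 0.0,"z": -0.001,"rx": 0.0,"ry": 0.0,"rz": 0.0,"claw": -1.0}
    - {"x": 0.0,"y": 0.0,"z": -0.002,"rx": 0.0,"ry": 0.0,"rz": 0.0,"claw": -1.0}
    - {"x": 0.0,"y": 0.0,"z": -0.004,"rx": 0.0,"ry": 0.0,"rz": 0.0,"claw": -1.0}
    - {"x": 0.0,"y": 0.0,"z": -0.006,"rx": 0.0,"ry": 0.0,"rz": 0.0,"claw": -1.0}
    - {"x": 0.0,"y": 0.0,"z": -0.008,"rx": 0.0,"ry": 0.0,"rz": 0.0,"claw": -1.0}
    - {"x": 0.0,"y": 0.0,"z": -0.008,"rx": 0.0,"ry": 0.0,"rz": 0.0,"claw": -1.0}
    - {"x": 0.0,"y": 0.0,"z": -0.008,"rx": 0.0,"ry": 0.0,"rz": 0.0,"claw": -1.0}

```text
time: 20.07
tool_pos: [0.5875, 0.1371, 0.1055]
tool_rot: [3.14, -0.0, 1.317]
contact_force: [0.3, 0.2, -3.6]
opening: 0.0112
grip_force: 55.0
```

```bash
python3 st.py; python3 nose.py
```

```text
[[0.5875, 0.1371, 0.1055], [3.1404, -0.0004, 1.3169], [0.2726, 0.2002, -3.5821], [-0.0699, -0.049, -0.0185]]
73 mean [ 0.5872 -0.0018  0.024 ] rect [579.6  -2.1] 51.9 20.1 17.2 bearing -10.1
```

Emit:
step_arm:
  steps:
    - {"x": 0.0,"y": 0.0,"z": -0.003,"rx": 0.001,"ry": 0.0,"rz": 0.0,"claw": -1.0}
    - {"x": 0.0,"y": 0.0,"z": -0.009,"rx": 0.001,"ry": 0.0,"rz": 0.0,"claw": -1.0}
    - {"x": 0.0,"y": 0.0,"z": -0.018,"rx": 0.001,"ry": 0.0,"rz": 0.0,"claw": -1.0}
    - {"x": 0.0,"y": 0.0,"z": -0.029,"rx": 0.001,"ry": 0.0,"rz": 0.0,"claw": -1.0}
    - {"x": 0.0,"y": 0.0,"z": -0.042,"rx": 0.001,"ry": 0.0,"rz": 0.0,"claw": -1.0}
    - {"x": 0.0,"y": 0.0,"z": -0.056,"rx": 0.001,"ry": 0.0,"rz": 0.0,"claw": -1.0}
    - {"x": 0.0,"y": 0.0,"z": -0.07,"rx": 0.001,"ry": 0.0,"rz": 0.0,"claw": -1.0}
    - {"x": 0.0,"y": 0.0,"z": -0.084,"rx": 0.001,"ry": 0.0,"rz": 0.0,"claw": -1.0}
    - {"x": 0.0,"y": 0.0,"z": -0.097,"rx": 0.001,"ry": 0.0,"rz": 0.0,"claw": -1.0}
    - {"x": 0.0,"y": 0.0,"z": -0.109,"rx": 0.001,"ry": 0.0,"rz": 0.0,"claw": -1.0}
    - {"x": 0.0,"y": 0.0,"z": -0.119,"rx": 0.001,"ry": 0.0,"rz": 0.0,"claw": -1.0}
    - {"x": 0.0,"y": 0.0,"z": -0.1255,"rx": 0.001,"ry": 0.0,"rz": 0.0,"claw": -1.0}

```text
time: 21.12
tool_pos: [0.5876, 0.1371, 0.2008]
tool_rot: [3.14, -0.001, 1.317]
contact_force: [0.6, 0.1, -5.0]
opening: 0.0115
grip_force: 55.0
```

Emit:
step_arm:
  steps:
    - {"x": 0.0,"y": 0.0,"z": 0.0,"rx": 0.0,"ry": 0.0,"rz": 0.0,"claw": -1.0}
    - {"x": 0.0,"y": 0.0,"z": 0.0,"rx": 0.0,"ry": 0.0,"rz": 0.0,"claw": -1.0}
    - {"x": 0.0,"y": 0.0,"z": 0.0,"rx": 0.0,"ry": 0.0,"rz": 0.0,"claw": -1.0}
    - {"x": 0.0,"y": 0.0,"z": 0.0,"rx": 0.0,"ry": 0.0,"rz": 0.0,"claw": -1.0}
    - {"x": 0.0,"y": 0.0,"z": 0.0,"rx": 0.0,"ry": 0.0,"rz": 0.0,"claw": -1.0}
    - {"x": 0.0,"y": 0.0,"z": 0.0,"rx": 0.0,"ry": 0.0,"rz": 0.0,"claw": -1.0}
    - {"x": 0.0,"y": 0.0,"z": 0.0,"rx": 0.0,"ry": 0.0,"rz": 0.0,"claw": -1.0}
    - {"x": 0.0,"y": 0.0,"z": 0.0,"rx": 0.0,"ry": 0.0,"rz": 0.0,"claw": -1.0}

```text
time: 21.78
tool_pos: [0.5872, 0.1371, 0.1994]
tool_rot: [-3.142, -0.0, 1.317]
contact_force: [-0.5, 0.1, -4.6]
opening: 0.0114
grip_force: 55.0
```

```bash
python3 st.py; python3 - <<'E'
from h import *
im,d=read_camera('scene'); cv2.imwrite('pics/s6.png',cv2.resize(im[135:285,215:415],(800,600),interpolation=cv2.INTER_CUBIC))
s=robot.observe();print(s['qvel'].round(3))
rr,cc=np.mgrid[:480,:640]; w=world('scene',np.stack([rr.ravel(),cc.ravel()],1),d.ravel())
m=(np.linalg.norm(w[:,:2]-[.587,.133],axis=1)<.07)&(w[:,2]>.125)&(w[:,2]<.14); q=w[m]; A=np.c_[q[:,:2]-q[:,:2].mean(0),np.ones(len(q))]
for _ in range(5):
    k=np.linalg.lstsq(A,q[:,2],rcond=None)[0]; r=abs(A@k-q[:,2]); A=A[r<.003]; q=q[r<.003]
print('block top plane',len(q),'tilt deg',np.degrees(k[:2]).round(2),'z',k[2])
E
```

```text
[[0.5872, 0.1371, 0.1994], [-3.1415, -0.0003, 1.3169], [-0.4617, 0.1076, -4.5775], [-0.0149, -0.0892, -0.023]]
[ 0.    -0.    -0.001  0.002 -0.     0.001]
block top plane 753 tilt deg [-0.34  0.23] z 0.13226720274443166
```

View pics/s6.png

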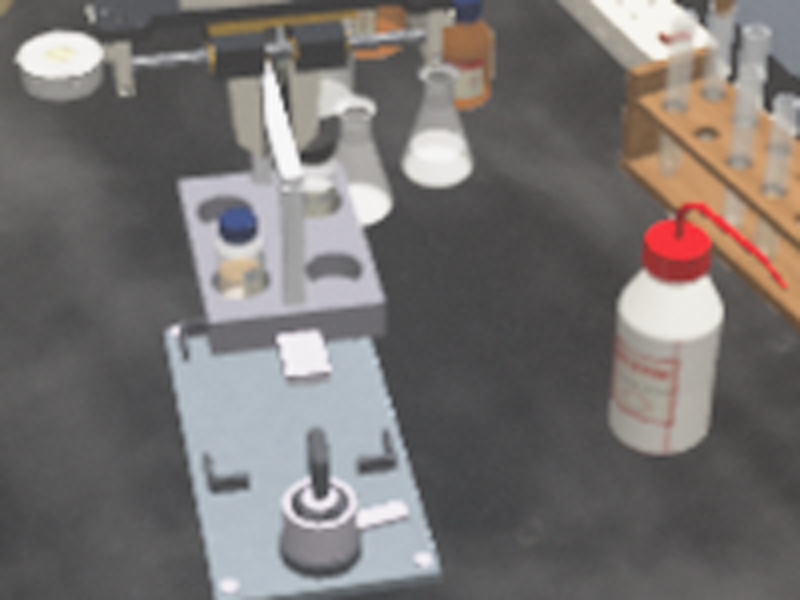

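The carrier hangs level (tilt under 0.5°) about 100 mm above the dock, with vials at crop (238,250) and (315,185). The key is in the lock at crop (318,470), and everything is still.

```bash
python3 -c "
from cell import robot
print(robot.hand_in())"
```

```text
the job is handed in; nothing more can be done
None
```

I handed the job in with the carrier held level and still about 10 cm above the dock, both vials in it and the key left fully home in the lock, turned to its stop; my first grip on the key was the wrong way across, so I released it in its stand and gripped it again.

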